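# Set out two covered tea cups on a shared desk

### The arm

A 6-joint arm with a two-finger parallel gripper is mounted at the origin on the work surface. World frame = base frame: x ahead of the robot, y to its left, z up, the work surface at z = 0. Lengths are in m, angles in rad, forces in N, time in s.
With the tool pointing down it reaches from about 0.275 to 0.825 m from the base axis. Payload 5.2 kg.
Tool frame: the origin (TCP) lies between the finger pads; the fingertips stand ctrl.tip_reach ahead of it and the grasp point (between the pads) lies 2 mm behind it (ctrl.tip_reach is the distance from the TCP to the fingertips, in m); z points along the fingers, x is the direction in which the jaws open and shut, and the axes are right-handed (so a half turn about z gives the same grasp; the last joint's range is limited). The gripper opens to 93 mm and grips with 3 to 60 N. Pads are 15 mm wide; open, the fingers measure 128 mm over their backs; the gripper's body (75 mm by 188 mm) begins 65 mm behind the grasp point.
Start: joints at [-1.378, 0.259, 1.535, -0, 1.348, -0.203], TCP at [0.212, -0.507, 0.236] pointing down, gripper open.
Joint ranges: [-3.14, 3.14], [-0.91, 2.08], [0.19, 2.58], [-1.22, 4.36], [0.22, 2.71], [-3.12, 3.12]. Speed limits (rad/s): [2.57, 2.57, 3.14, 3.14, 3.14, 3.14].

### API

Orientations are given as [roll, pitch, yaw] about the fixed x, y, z axes, in that order (R = Rz(yaw) Ry(pitch) Rx(roll)).
In Python, from bench import state, viewer, job, ctrl gives the robot as it stands.
- The arm moves only by the shell command python3 -m pendant 'ROWS'. ROWS is JSON, a list of rows, each an object with "claw": the finger opening in cm, from 0 to 9.3; "dp": the shift along the tool's x, y, z in cm, a list of three; "yaw": the turn about the tool's z in degrees. A call has 1 to 5 rows; each row shifts and turns the commanded pose from where the row before left it, along the tool's axes as they then stand; what a row does not reach is not made up. A row lasts 1/8 s, in which the tool goes at most 62.5 mm and 10.7 degrees, less where a joint would pass 70% of its speed; a pose out of reach is approached as far as the arm can. A call with a gripper value outside its range is refused whole. The fingers move at their own pace and stop on an object; the grip force is fixed at half the most. Time passes only in rows, so rows that do not move let the fingers close. It gives the time, the measured TCP pose, the force and the opening at its end, in the units of the state.
- state(): the state, without advancing time (a new reading comes with each control period).
- viewer.camera(name): name is "scene" or "top" or "wrist"; returns (picture, depth): 420x560x3 uint8, blue, green, red; 420x560 float32, m along the optical axis (not along the pixel's ray), 0 where there is no reading.
- viewer.camera_info(name): a dict with "mtx" (3x3 intrinsics, pixels), "R" (3x3) and "t" (3): a world point X has camera coordinates R X + t. Camera axes: x right, y down, z forward; pixel columns grow to the right and rows downward; lengths in m; the calibration is good to about 2 mm. A picture is of the moment at which its call begins: read the wrist's pose just before it. camera_info takes no time and is no camera call; for the wrist camera it gives the pose at the moment of the call.
- job.close_job(): hands the job in, once; it reports no verdict.
The state is a dict: "t": time; "qpos": joint angles; "joint_vel": joint speeds; "joint_efforts": joint torques, N m; "position": TCP position; "tcp_rot": TCP orientation; "ft_force": force on the tool from outside, world axes, zero at the start; "torque": the same for the moment, N m; "finger_gap": finger opening in m.
Only numpy, scipy, OpenCV 4.12 (cv2) and the standard library are available. Lean on these libraries where they do the work, as an engineer would, in place of code of your own. Each camera call takes 0.05 s, during which the arm holds its last target.

### The job

Tea for two on the shared desk: first stand the green cup and the blue cup upright in the middle of the coasters of their own colours. Only when both cups stand there uncovered, cover each cup with the lid of its own colour, knob up, flat and centred on the rim. Set everything down gently, without dropping it, never tip a cup, and leave the white cup and the small red-capped jar where they stand.

Things in the scene. Friction and masses are not known exactly. Their poses are not given: they have to be found in the camera images.
- green_cup_center (a point): Bright green handleless ceramic tea cup, open at the top, loose, 60 mm tall; outside diameter 60 mm from 18 mm above its foot up to the rim, narrowing to 46 mm at the foot; wall 4 mm; about 150 g. Point: on its axis, half-way up (30 mm above its foot); z is up along its axis
- blue_cup_center (a point): Blue handleless ceramic tea cup, open at the top, loose, 60 mm tall; outside diameter 60 mm from 18 mm above its foot up to the rim, narrowing to 46 mm at the foot; wall 4 mm; about 150 g. Point: on its axis, half-way up (30 mm above its foot); z is up along its axis
- green_lid_center (a point): Bright green flat round lid, loose, lying on the desk knob up at the start: a disc 76 mm across and 8 mm thick, flat underneath (no plug), with an upright pale wooden knob 20 mm across and 22 mm tall in its middle to hold it by; 30 mm tall in all, about 60 g. It simply lies on a cup's rim. Point: on its axis, 15 mm above its underside; z is up along the knob
- blue_lid_center (a point): Blue flat round lid, loose, lying on the desk knob up at the start: a disc 76 mm across and 8 mm thick, flat underneath (no plug), with an upright pale wooden knob 20 mm across and 22 mm tall in its middle to hold it by; 30 mm tall in all, about 60 g. It simply lies on a cup's rim. Point: on its axis, 15 mm above its underside; z is up along the knob
- green_coaster_top (a point): Bright green round coaster fixed to the desk, 92 mm across and 6 mm thick, its top a coloured ring with a flush cork middle 60 mm across. Point: centre of its top face, 6 mm above the desk; z is up
- blue_coaster_top (a point): Blue round coaster fixed to the desk, 92 mm across and 6 mm thick, its top a coloured ring with a flush cork middle 60 mm across. Point: centre of its top face, 6 mm above the desk; z is up
- white_cup_center (a point): White cup of the same shape and size as the others, standing among them; not wanted, leave it. Point: on its axis, 30 mm above its foot
- jar_center (a point): Small jar with a red cap and a paper label, 42 mm across and 55 mm tall, standing among the tea things; leave it. Point: on its axis, half-way up

How it is judged:
On the way, in this order (a step that is already met when the one before it is completed fails the run):
1. both cups stand released on the coasters of their own colours, with no lid on or over either (horizontal distance between green_cup_center and green_coaster_top below 0.015 m and z of green_cup_center in the frame of green_coaster_top between 0.026 and 0.034 m and angle between each of green_cup_center, blue_cup_center's own z axis and vertical below 0.1 rad and linear speed of each of green_cup, blue_cup below 0.02 m/s and contact force between the fingers and green_cup below 0.1 N and horizontal distance between blue_cup_center and blue_coaster_top below 0.015 m and z of blue_cup_center in the frame of blue_coaster_top between 0.026 and 0.034 m and contact force between the fingers and blue_cup below 0.1 N and horizontal distance between each of green_lid_center, blue_lid_center and green_cup_center above 0.06 m and horizontal distance between each of green_lid_center, blue_lid_center and blue_cup_center above 0.06 m), for 0.2 s.
2. both cups, on their coasters, are covered with the lids of their own colours (horizontal distance between green_cup_center and green_coaster_top below 0.015 m and z of green_cup_center in the frame of green_coaster_top between 0.026 and 0.034 m and angle between each of green_cup_center, blue_cup_center, green_lid_center, blue_lid_center's own z axis and vertical below 0.1 rad and linear speed of each of green_cup, blue_cup, green_lid, blue_lid below 0.02 m/s and contact force between the fingers and green_cup below 0.1 N and horizontal distance between blue_cup_center and blue_coaster_top below 0.015 m and z of blue_cup_center in the frame of blue_coaster_top between 0.026 and 0.034 m and contact force between the fingers and blue_cup below 0.1 N and horizontal distance between green_lid_center and green_cup_center below 0.01 m and z of green_lid_center in the frame of green_cup_center between 0.041 and 0.049 m and contact force between the fingers and green_lid below 0.1 N and horizontal distance between blue_lid_center and blue_cup_center below 0.01 m and z of blue_lid_center in the frame of blue_cup_center between 0.041 and 0.049 m and contact force between the fingers and blue_lid below 0.1 N), for 0.2 s.
At the end, for the whole second after the job is handed in: Each coloured cup stands upright (within 0.1 rad) on the coaster of its own colour, within 15 mm of its centre; the lid of the same colour lies flat (within 0.1 rad), knob up, on its rim, within 10 mm of the cup's axis; all released and at rest (all of step 2); the robot touches nothing.
It fails at once if a cup is tipped (more than 0.6 rad) (angle between any of green_cup_center, blue_cup_center's own z axis and vertical above 0.6 rad).
It fails at once if a cup is banged down on its coaster (more than 60 N) (contact force between green_cup and green_coaster above 60 N or contact force between blue_cup and blue_coaster above 60 N).
It fails at once if a cup or lid is dropped (falls free for more than about 13 mm, reaching 0.5 m/s out of the fingers) ((linear speed of green_cup above 0.5 m/s and contact force between the fingers and green_cup below 0.05 N) or (linear speed of green_lid above 0.5 m/s and contact force between the fingers and green_lid below 0.05 N) or (linear speed of blue_cup above 0.5 m/s and contact force between the fingers and blue_cup below 0.05 N) or (linear speed of blue_lid above 0.5 m/s and contact force between the fingers and blue_lid below 0.05 N)).
It fails at once if the white cup or the jar is moved more than 20 mm (distance of any of white_cup_center, jar_center from where it was at the start of the episode above 0.02 m).
It also fails if it takes over 115 s, if anything falls off the work surface, if the arm or the gripper's body presses on something with over 40 N, if the wrist force passes 120 N, or if a joint passes its speed limit or range.

## Working session

There is one attempt and no reset: what is moved stays moved. The work goes in short steps, Python scripts to look and compute and a shell command to move; the robot and the scene stay as the last step left them, time stands still between calls to the robot, and variables do not carry over. Pictures are saved under pics/ and viewed, and the job is handed in when it is done.

```bash
ls; mkdir -p pics
python3 - <<'E'
from bench import state, viewer, job, ctrl
import cv2,numpy as np
s=state();print(s, ctrl.tip_reach)
for n in ("scene","top","wrist"):
    i=viewer.camera_info(n);p,d=viewer.camera(n)
    cv2.imwrite(f"pics/a_{n}.png",p);np.savez(f"pics/a_{n}.npz",p=p,d=d,**i)
    R=np.array(i["R"]);print(n,i["mtx"],"pos",-R.T@np.array(i["t"]))
E
```

```text
pics
{'t': 0.0, 'qpos': array([-1.37778392e+00,  2.59321560e-01,  1.53606581e+00,  8.78554578e-06,
        1.34798122e+00, -2.02785865e-01]), 'joint_vel': array([-0.00062321,  0.00018547,  0.00167749, -0.00038715,  0.00017445,
        0.00043289]), 'joint_efforts': array([ 8.32473379e-04, -4.37302923e+01, -2.84001625e+01,  7.19297281e-02,
        4.12808347e-02, -1.65381348e-04]), 'position': array([ 0.21198265, -0.50696086,  0.23483614]), 'tcp_rot': array([-3.14122659e+00,  1.73782243e-03, -1.17499969e+00]), 'ft_force': array([0.12105228, 0.17406043, 1.26079106]), 'torque': array([0.0268506 , 0.02558591, 0.02836892]), 'finger_gap': 0.09274987280061422} 0.017
scene [[441.11388205   0.         289.39607906]
 [  0.         441.11388205 216.11459822]
 [  0.           0.           1.        ]] pos [1.06177933 0.42474005 0.56385116]
top [[427.92167376   0.         267.72847649]
 [  0.         427.92167376 205.91973379]
 [  0.           0.           1.        ]] pos [0.41321213 0.02074839 0.82591432]
wrist [[313.50541894   0.         280.49940713]
 [  0.         313.50541894 212.58454324]
 [  0.           0.           1.        ]] pos [ 0.27780224 -0.48034003  0.38500751]
```

View pics/a_top.png

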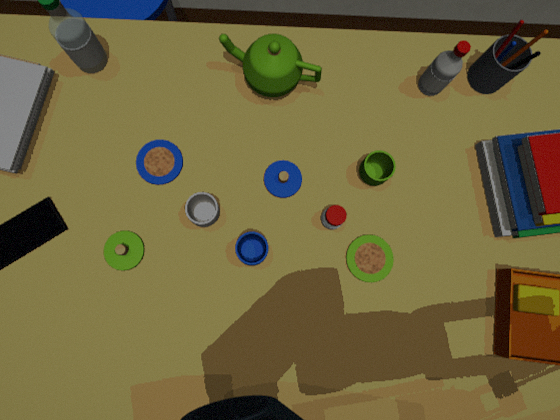

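View pics/a_scene.png

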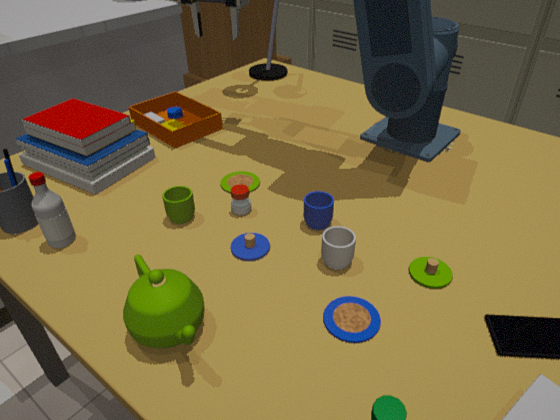

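View pics/a_wrist.png

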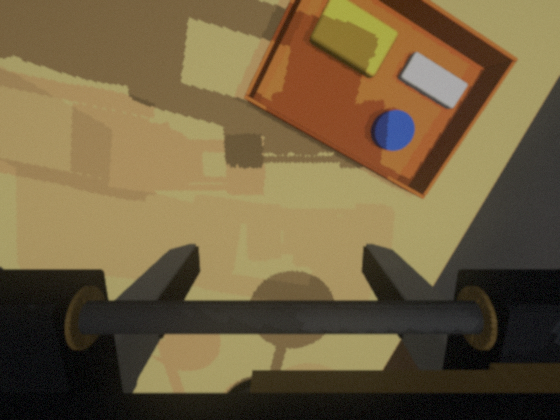

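The top view shows the blue coaster at (159,162), blue lid (283,179), green cup (377,168), white cup (202,210), blue cup (252,248), green lid (124,250), jar (334,217) and green coaster (370,258).

```bash
cat > h.py <<'E'
import cv2,numpy as np
def world(p,d,i):
    v,u=np.mgrid[0:d.shape[0],0:d.shape[1]]
    K=i["mtx"];c=np.stack([(u-K[0,2])/K[0,0]*d,(v-K[1,2])/K[1,1]*d,d],-1)
    return (c-i["t"])@i["R"]
def plane(uv,i,z):
    K=i["mtx"];uv=np.asarray(uv,float).reshape(-1,2)
    r=np.c_[(uv[:,0]-K[0,2])/K[0,0],(uv[:,1]-K[1,2])/K[1,1],np.ones(len(uv))]@i["R"]
    C=-i["R"].T@i["t"];return C+r*((z-C[2])/r[:,2])[:,None]
def info(i): return {k:np.array(i[k],float) for k in("mtx","R","t")}
def col(p,c):
    h=cv2.cvtColor(p,cv2.COLOR_BGR2HSV)
    lo,hi={'g':((36,100,50),(62,255,255)),'b':((100,120,40),(130,255,255))}[c]
    return cv2.inRange(h,lo,hi)
E
python3 - <<'E'
from h import *
for n in ("top","scene"):
    a=np.load(f"pics/a_{n}.npz");i=info(a);p,d=a["p"],a["d"];W=world(p,d,i)
    for c in "gb":
        m=col(p,c);k,L,S,C=cv2.connectedComponentsWithStats(m)
        for j in range(1,k):
            if S[j,4]<150 or S[j,4]>4000: continue
            M=L==j;P=W[M];zt=np.percentile(P[:,2],95)
            cs,_=cv2.findContours(M.astype(np.uint8),cv2.RETR_EXTERNAL,cv2.CHAIN_APPROX_NONE)
            ct=max(cs,key=len)[:,0]
            z=0.06 if zt>.04 else(.008)
            # contour pts of top face
            Q=plane(ct,i,z)[:,:2]
            (x,y),r=cv2.minEnclosingCircle(Q.astype(np.float32))
            T=P[P[:,2]>zt-.006];(x2,y2),r2=cv2.minEnclosingCircle(T[:,:2].astype(np.float32))
            print(n,c,S[j],C[j].round(),"zt %.3f"%zt,"ring",np.round([x,y,r],4),"depth",np.round([x2,y2,r2],4), np.median(T,0).round(3))
a=np.load("pics/a_top.npz");i=info(a);W=world(a["p"],a["d"],i)
for n,(u,v) in dict(white=(202,210),jar=(334,217)).items():
    B=W[v-25:v+26,u-25:u+26].reshape(-1,3);T=B[B[:,2]>.045];print(n,cv2.minEnclosingCircle(T[:,:2].astype(np.float32)),T[:,2].max())
print(W[300,400],W[120,200])
for n,(u,v) in dict(kb=(283.5,176),kg=(121,249)).items():
    B=W[v-7:v+8,int(u)-7:int(u)+8].reshape(-1,3);T=B[B[:,2]>.022];print(n,cv2.minEnclosingCircle(T[:,:2].astype(np.float32)),T[:,2].max())
E
```

```text
top g [ 219   34  103   60 3173] [271.  63.] zt 0.102 ring [0.8491 0.0034 0.104 ] depth [0.6382 0.0538 0.2275] [0.827 0.    0.1  ]
top g [364 150  32  32 532] [377. 166.] zt 0.061 ring [ 0.6319 -0.2074  0.0303] depth [ 0.5342 -0.1028  0.1731] [ 0.631 -0.208  0.059]
top g [ 104  231   40   40 1159] [124. 250.] zt 0.010 ring [0.4638 0.2674 0.0381] depth [0.4465 0.1617 0.1449] [0.463 0.266 0.008]
top g [ 346  235   48   48 1000] [369. 258.] zt 0.008 ring [ 0.4626 -0.2     0.0459] depth [ 0.4433 -0.112   0.1362] [ 0.462 -0.199  0.006]
top b [  60    0  105   20 1729] [114.   8.] zt -0.004 ring [0.9764 0.3347 0.1079] depth [0.6812 0.2003 0.3227] [0.868 0.35  0.136]
top b [ 497  130   63  101 1851] [518. 179.] zt 0.074 ring [ 0.6166 -0.509   0.1091] depth [ 0.5614 -0.2629  0.3201] [ 0.612 -0.458  0.072]
top b [136 140  47  45 888] [159. 162.] zt 0.008 ring [0.6385 0.2131 0.0455] depth [0.5445 0.1304 0.1712] [0.637 0.214 0.005]
top b [264 161  38  37 994] [282. 179.] zt 0.010 ring [ 0.6128 -0.03    0.0374] depth [ 0.5314 -0.0097  0.1221] [ 0.611 -0.029  0.008]
top b [236 232  32  33 826] [2
[... 759 characters left out ...]
 ]
scene b [231 233  39  27 667] [250. 247.] zt 0.010 ring [ 0.6151 -0.0293  0.0385] depth [0.8223 0.1881 0.3368] [ 0.622 -0.023  0.009]
scene b [ 323  296   57   47 1112] [352. 321.] zt 0.008 ring [0.6417 0.2148 0.0463] depth [0.8309 0.3092 0.2583] [0.649 0.22  0.007]
white ((0.4883601665496826, 0.07994140684604645), 0.09576108306646347) 0.8259143216412189
jar ((0.4806343615055084, -0.06048253923654556), 0.10566620528697968) 0.8259143216412189
[ 0.38481572 -0.26021095 -0.00132891] [ 0.73050781  0.13940142 -0.0011201 ]
kb ((0.6148857474327087, -0.02947777323424816), 0.010062656365334988) 0.033212072003842956
kg ((0.44031858444213867, 0.1491362452507019), 0.131318137049675) 0.8259143216412189
```

```bash
python3 -m pendant '[{"claw":9.3,"dp":[0,0,0],"yaw":0}]'; python3 -m pendant -h | head -20
```

```text
t: 0.28
position: [0.212, -0.5073, 0.2353]
tcp_rot: [-3.141, 0.001, -1.175]
ft_force: [0.7, 0.4, 0.4]
finger_gap: 0.093invalid input: not JSON, or not a number
```

```bash
python3 -m pendant '[{"claw":9.3,"dp":[0,0,0],"yaw":7.56},{"claw":9.3,"dp":[0,0,0],"yaw":7.56},{"claw":9.3,"dp":[0,0,0],"yaw":7.56},{"claw":9.3,"dp":[-3,-4,0],"yaw":0},{"claw":9.3,"dp":[-3,-4,0],"yaw":0}]'; python3 -m pendant '[{"claw":9.3,"dp":[-4,-4,0],"yaw":0},{"claw":9.3,"dp":[-4,-4,0],"yaw":0},{"claw":9.3,"dp":[-4,-4,0],"yaw":0},{"claw":9.3,"dp":[-4,-4,0],"yaw":0},{"claw":9.3,"dp":[-4,-4,0],"yaw":0}]'; python3 -m pendant '[{"claw":9.3,"dp":[-3,-4,0],"yaw":0},{"claw":9.3,"dp":[-3,-3,0],"yaw":0},{"claw":9.3,"dp":[-1,-3,0],"yaw":0},{"claw":9.3,"dp":[0,0,0],"yaw":0}]'
```

```text
t: 0.9
position: [0.2925, -0.4471, 0.2355]
tcp_rot: [-3.142, 0.0, -1.573]
ft_force: [0.6, -0.5, -0.4]
finger_gap: 0.0931
t: 1.52
position: [0.4932, -0.246, 0.2357]
tcp_rot: [-3.141, -0.0, -1.571]
ft_force: [0.0, -0.1, 0.5]
finger_gap: 0.0929
t: 2.02
position: [0.5935, -0.1762, 0.235]
tcp_rot: [3.141, 0.0, -1.568]
ft_force: [-0.2, -1.0, -0.2]
finger_gap: 0.0928
```

Run:
```python
from bench import state, viewer
from h import *
for n in ("wrist","top"):
    i=info(viewer.camera_info(n));p,d=viewer.camera(n)
    cv2.imwrite(f"pics/b_{n}.png",p);np.savez(f"pics/b_{n}.npz",p=p,d=d,**i)
    W=world(p,d,i)
    for c in "gb":
        k,L,S,C=cv2.connectedComponentsWithStats(col(p,c))
        for j in range(1,k):
            if S[j,4]>250: 
                P=W[(L==j)&(d>0)];zt=np.percentile(P[:,2],95);z=.06 if zt>.04 else .007
                ct=max(cv2.findContours((L==j).astype(np.uint8),0,1)[0],key=len)[:,0]
                print(n,c,S[j],zt.round(3),np.round(cv2.minEnclosingCircle(plane(ct,i,z)[:,:2].astype(np.float32))[0]+(cv2.minEnclosingCircle(plane(ct,i,z)[:,:2].astype(np.float32))[1],),4))
```

```text
wrist g [ 66   0  62  13 467] 0.06 [ 0.7769 -0.009   0.0278]
wrist g [ 282  131   57   59 2588] 0.061 [ 0.6327 -0.2065  0.0301]
wrist g [ 265  253   68   49 1426] 0.009 [ 0.4638 -0.2007  0.0463]
wrist b [ 535   96   25  174 3173] 0.074 [ 0.6041 -0.4574  0.0929]
wrist b [ 128  141   62   61 2539] 0.01 [ 0.6144 -0.0297  0.037 ]
wrist b [105 276  23  24 303] 0.061 [0.488  0.0134 0.0162]
top g [ 219   34  103   63 3405] 0.102 [0.8419 0.0034 0.1062]
top g [ 104  231   40   40 1160] 0.01 [0.4639 0.2677 0.0382]
top b [  60    0  108   20 1791] -0.265 [0.983  0.3323 0.1108]
top b [502 130  58  62 991] 0.074 [ 0.6606 -0.5037  0.0756]
top b [136 140  47  45 885] 0.008 [0.6388 0.2134 0.0455]
top b [264 161  38  37 993] 0.01 [ 0.613  -0.0301  0.0375]
top b [236 232  32  33 854] 0.06 [0.4708 0.0263 0.0297]
```

View pics/b_wrist.png

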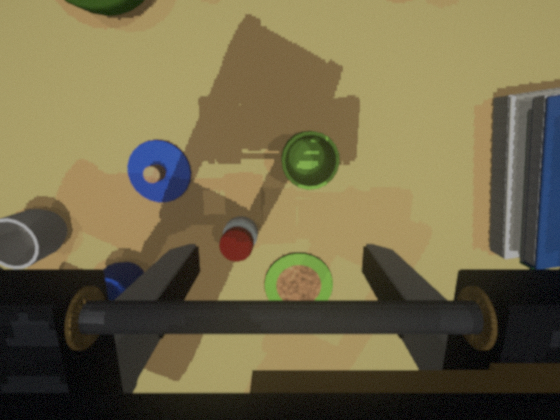

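The wrist view shows the green cup at (310,160) and its coaster at (298,284). Both agree with the top view within about 2 mm.

```bash
python3 -m pendant '[{"claw":9.3,"dp":[1.5,-2,3],"yaw":0},{"claw":9.3,"dp":[1.6,-1.9,4],"yaw":0},{"claw":9.3,"dp":[0,0,4],"yaw":0},{"claw":9.3,"dp":[0,0,0],"yaw":0}]'
```

```text
t: 2.62
position: [0.6278, -0.2084, 0.1221]
tcp_rot: [3.134, 0.004, -1.573]
ft_force: [-0.6, 0.1, 0.9]
finger_gap: 0.093
```

```bash
python3 -m pendant '[{"claw":9.3,"dp":[-0.1,-0.4,0],"yaw":0},{"claw":9.3,"dp":[0,0,0],"yaw":0}]'; python3 -m pendant '[{"claw":9.3,"dp":[0,0,2.5],"yaw":0},{"claw":9.3,"dp":[0,0,2.5],"yaw":0},{"claw":9.3,"dp":[0,0,2],"yaw":0},{"claw":9.3,"dp":[0,0,1],"yaw":0},{"claw":9.3,"dp":[0,0,0],"yaw":0}]'
```

```text
t: 2.88
position: [0.6364, -0.2081, 0.1284]
tcp_rot: [-3.138, -0.002, -1.571]
ft_force: [0.2, -0.1, -0.0]
finger_gap: 0.0932
t: 3.5
position: [0.6353, -0.2075, 0.0461]
tcp_rot: [-3.141, -0.0, -1.571]
ft_force: [0.1, -0.3, 0.1]
finger_gap: 0.093
```

```bash
python3 -m pendant '[{"claw":9.3,"dp":[0,0.3,0.3],"yaw":0},{"claw":9.3,"dp":[0,0,0],"yaw":0}]'; python3 -m pendant '[{"claw":7,"dp":[0,0,0],"yaw":0},{"claw":5.5,"dp":[0,0,0],"yaw":0},{"claw":4.5,"dp":[0,0,0],"yaw":0},{"claw":4.5,"dp":[0,0,0],"yaw":0},{"claw":4.5,"dp":[0,0,0],"yaw":0}]'
```

```text
t: 3.75
position: [0.6321, -0.2077, 0.0434]
tcp_rot: [-3.141, -0.0, -1.571]
ft_force: [0.2, 1.2, -0.4]
finger_gap: 0.0932
t: 4.38
position: [0.6321, -0.2074, 0.0427]
tcp_rot: [3.142, 0.0, -1.571]
ft_force: [-0.6, 0.0, 0.9]
finger_gap: 0.0588
```

```bash
python3 -m pendant '[{"claw":4.5,"dp":[0,0,-1],"yaw":0},{"claw":4.5,"dp":[0,0,-2.5],"yaw":0},{"claw":4.5,"dp":[0,0,-3],"yaw":0},{"claw":4.5,"dp":[0,0,-2],"yaw":0},{"claw":4.5,"dp":[0,0,0],"yaw":0}]';python3 -m pendant '[{"claw":4.5,"dp":[0,2,0],"yaw":0},{"claw":4.5,"dp":[-0.3,4,0],"yaw":0},{"claw":4.5,"dp":[-0.4,5,0],"yaw":0},{"claw":4.5,"dp":[0,4,0],"yaw":0},{"claw":4.5,"dp":[0,1.8,0],"yaw":0}]';python3 -m pendant '[{"claw":4.5,"dp":[0,0,0],"yaw":0},{"claw":4.5,"dp":[0,0,0],"yaw":0}]'
```

```text
t: 5.0
position: [0.6333, -0.2081, 0.13]
tcp_rot: [-3.138, -0.002, -1.571]
ft_force: [-1.0, -0.3, -1.5]
finger_gap: 0.0581
t: 5.62
position: [0.4612, -0.1995, 0.1265]
tcp_rot: [3.139, 0.002, -1.571]
ft_force: [0.3, 0.4, -1.6]
finger_gap: 0.0585
t: 5.88
position: [0.4648, -0.2007, 0.1275]
tcp_rot: [-3.141, -0.0, -1.571]
ft_force: [-0.5, -0.1, -2.2]
finger_gap: 0.0587
```

```bash
python3 -m pendant '[{"claw":4.5,"dp":[0,0,2],"yaw":0},{"claw":4.5,"dp":[0,0,2.5],"yaw":0},{"claw":4.5,"dp":[0,0,2],"yaw":0},{"claw":4.5,"dp":[0,0,0.8],"yaw":0},{"claw":4.5,"dp":[0,0,0],"yaw":0}]';python3 -m pendant '[{"claw":4.5,"dp":[0,0,0.2],"yaw":0},{"claw":4.5,"dp":[0,0,0],"yaw":0},{"claw":4.5,"dp":[0,0,0],"yaw":0}]'
```

```text
t: 6.5
position: [0.4644, -0.2004, 0.0542]
tcp_rot: [3.141, 0.001, -1.57]
ft_force: [-0.2, 0.3, -1.8]
finger_gap: 0.0587
t: 6.88
position: [0.4643, -0.2007, 0.0531]
tcp_rot: [-3.141, -0.001, -1.571]
ft_force: [0.5, 0.0, -2.5]
finger_gap: 0.0588
```

Run:
```python
from bench import viewer
from h import *
i=info(viewer.camera_info("scene"));p,d=viewer.camera("scene")
cv2.imwrite("pics/c_scene.png",cv2.resize(p[120:300,120:400],None,fx=2.5,fy=2.5))
```

```text
(no output)
```

View pics/c_scene.png

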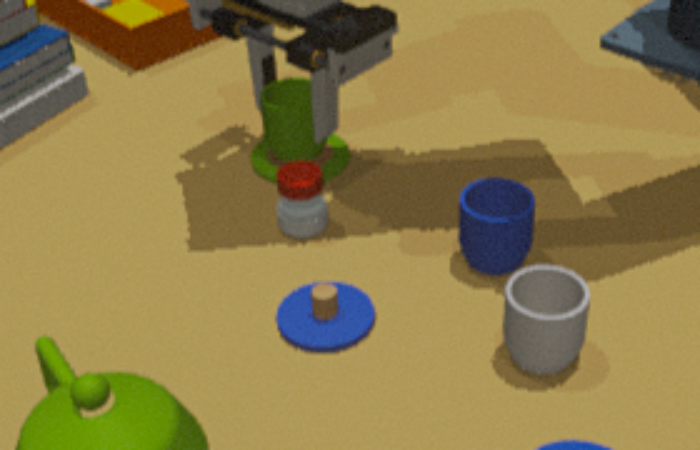

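The scene picture shows the green cup upright in the jaws just over its coaster (crop 300,150), clear of the jar. I'll lower it in small steps.

```bash
python3 -m pendant '[{"claw":4.5,"dp":[0,0,0.2],"yaw":0},{"claw":4.5,"dp":[0,0,0],"yaw":0},{"claw":4.5,"dp":[0,0,0.1],"yaw":0},{"claw":4.5,"dp":[0,0,0],"yaw":0}]';python3 -m pendant '[{"claw":4.5,"dp":[0,0,0.1],"yaw":0},{"claw":4.5,"dp":[0,0,0],"yaw":0},{"claw":4.5,"dp":[0,0,0],"yaw":0}]'
```

```text
t: 7.42
position: [0.464, -0.2005, 0.0495]
tcp_rot: [3.141, 0.0, -1.571]
ft_force: [-0.1, -0.0, -2.6]
finger_gap: 0.0583
t: 7.8
position: [0.4641, -0.2005, 0.0486]
tcp_rot: [3.142, -0.0, -1.571]
ft_force: [-0.2, -0.2, -1.4]
finger_gap: 0.0588
```

```bash
python3 -m pendant '[{"claw":4.5,"dp":[0,0,0.1],"yaw":0},{"claw":4.5,"dp":[0,0,0],"yaw":0}]'
```

```text
t: 8.05
position: [0.4641, -0.2005, 0.0486]
tcp_rot: [-3.141, -0.0, -1.571]
ft_force: [-3.1, 1.4, 8.1]
finger_gap: 0.0585
```

Contact: the force is now +8 N. Releasing.

```bash
python3 -m pendant '[{"claw":6.3,"dp":[0,0,0],"yaw":0},{"claw":8,"dp":[0,0,0],"yaw":0},{"claw":9.3,"dp":[0,0,0],"yaw":0},{"claw":9.3,"dp":[0,0,0],"yaw":0}]';python3 -m pendant '[{"claw":9.3,"dp":[0,0,-1],"yaw":0},{"claw":9.3,"dp":[0,0,-3],"yaw":0},{"claw":9.3,"dp":[0,0,-4],"yaw":0},{"claw":9.3,"dp":[0,0,-1],"yaw":0},{"claw":9.3,"dp":[0,0,0],"yaw":0}]'
```

```text
t: 8.55
position: [0.4641, -0.2005, 0.0476]
tcp_rot: [3.142, 0.0, -1.571]
ft_force: [0.4, 0.3, -0.2]
finger_gap: 0.0884
t: 9.18
position: [0.4644, -0.2006, 0.1383]
tcp_rot: [-3.14, -0.001, -1.571]
ft_force: [-0.1, -0.6, -0.4]
finger_gap: 0.0929
```

```bash
python3 -m pendant '[{"claw":9.3,"dp":[-4,0,0],"yaw":0},{"claw":9.3,"dp":[-5,-0.4,0],"yaw":0},{"claw":9.3,"dp":[-6,-0.4,0],"yaw":0},{"claw":9.3,"dp":[-5,0,0],"yaw":0},{"claw":9.3,"dp":[-2.7,0,0],"yaw":0}]';python3 -m pendant '[{"claw":9.3,"dp":[0,0,0],"yaw":0},{"claw":9.3,"dp":[0,0,0],"yaw":0}]'
python3 - <<'E'
from bench import state, viewer
from h import *
for n in ("wrist","top"):
    i=info(viewer.camera_info(n));p,d=viewer.camera(n)
    cv2.imwrite(f"pics/d_{n}.png",p)
    W=world(p,d,i)
    for c in "gb":
        k,L,S,C=cv2.connectedComponentsWithStats(col(p,c))
        for j in range(1,k):
            if S[j,4]>250: 
                P=W[(L==j)&(d>0)];zt=np.percentile(P[:,2],95);z=zt-.001
                ct=max(cv2.findContours((L==j).astype(np.uint8),0,1)[0],key=len)[:,0]
                (q,r)=cv2.minEnclosingCircle(plane(ct,i,z)[:,:2].astype(np.float32))
                print(n,c,S[j],zt.round(3),np.round(q+(r,),4))
E
```

```text
t: 9.8
position: [0.4704, 0.0291, 0.136]
tcp_rot: [3.138, 0.001, -1.569]
ft_force: [-0.2, -0.6, -0.2]
finger_gap: 0.0928
t: 10.05
position: [0.4717, 0.026, 0.1368]
tcp_rot: [3.14, -0.0, -1.571]
ft_force: [0.2, -0.4, -0.1]
finger_gap: 0.0927
wrist g [ 473  168   87  102 6204] 0.066 [ 0.4727 -0.1586  0.0461]
wrist g [   0  176   62   79 3490] 0.01 [0.4634 0.2647 0.039 ]
wrist b [   0    0  100   64 2795] 0.008 [0.6264 0.2092 0.0434]
wrist b [ 303    0   93   86 5842] 0.01 [ 0.6137 -0.0291  0.0372]
wrist b [ 240  186   75   75 2848] 0.061 [0.473  0.0267 0.0296]
top g [ 219   34  103   61 3294] 0.102 [0.819  0.0044 0.1005]
top g [104 231  36  39 881] 0.01 [0.4638 0.2679 0.0375]
top g [ 346  235   50   48 1417] 0.066 [ 0.4594 -0.187   0.0447]
top b [  60    0  108   20 1791] -0.266 [1.1735 0.4365 0.1478]
top b [ 497  130   63  101 1874] 0.074 [ 0.6131 -0.4999  0.1072]
top b [136 140  42  45 625] 0.008 [0.6386 0.2136 0.0454]
```

View pics/d_wrist.png

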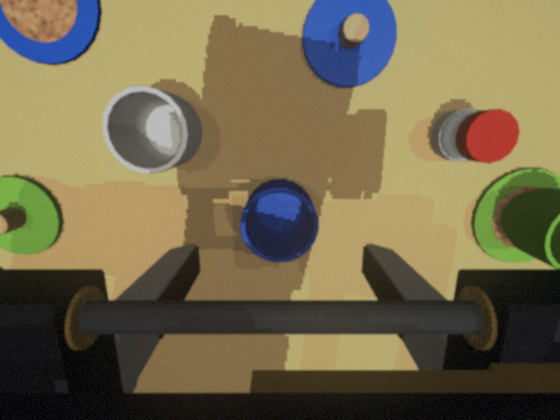

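View pics/d_top.png

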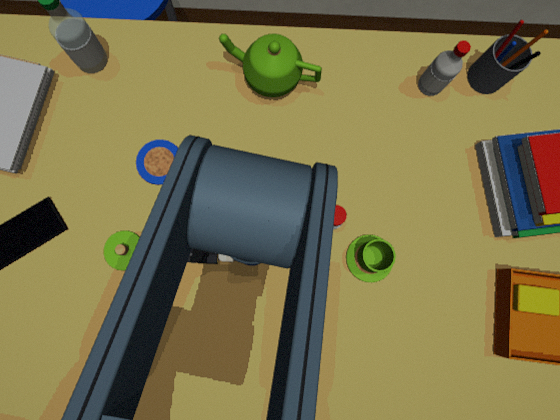

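The wrist view shows the blue cup between the jaws at (280,220). The top view shows the green cup standing on its coaster at (375,255), offset only by perspective. Descending on the blue cup.

```bash
python3 -m pendant '[{"claw":9.3,"dp":[0,0,2.5],"yaw":0},{"claw":9.3,"dp":[0,0,3],"yaw":0},{"claw":9.3,"dp":[0,0,2.4],"yaw":0},{"claw":9.3,"dp":[0,0,1.5],"yaw":0},{"claw":9.3,"dp":[0,0,0],"yaw":0}]';python3 -m pendant '[{"claw":7,"dp":[0,0,0],"yaw":0},{"claw":5.5,"dp":[0,0,0],"yaw":0},{"claw":4.5,"dp":[0,0,0],"yaw":0},{"claw":4.5,"dp":[0,0,0],"yaw":0},{"claw":4.5,"dp":[0,0,0],"yaw":0}]'
```

```text
t: 10.78
position: [0.4712, 0.0256, 0.0426]
tcp_rot: [3.139, 0.0, -1.573]
ft_force: [0.1, -0.3, 0.4]
finger_gap: 0.0931
t: 11.4
position: [0.4724, 0.0265, 0.0441]
tcp_rot: [-3.141, -0.0, -1.571]
ft_force: [-0.1, -0.1, 4.4]
finger_gap: 0.0607
```

```bash
python3 -m pendant '[{"claw":4.5,"dp":[0,0,-1.5],"yaw":0},{"claw":4.5,"dp":[0,0,-3],"yaw":0},{"claw":4.5,"dp":[0,0,-3.5],"yaw":0},{"claw":4.5,"dp":[0,0,-2.5],"yaw":0},{"claw":4.5,"dp":[0,0,0],"yaw":0}]';python3 -m pendant '[{"claw":4.5,"dp":[-2,-2,0],"yaw":0},{"claw":4.5,"dp":[-3,-3,0],"yaw":0},{"claw":4.5,"dp":[-4,-4,0],"yaw":0},{"claw":4.5,"dp":[-4,-4,0],"yaw":0},{"claw":4.5,"dp":[-3,-2,0],"yaw":0}]';python3 -m pendant '[{"claw":4.5,"dp":[-2,-1,0],"yaw":0},{"claw":4.5,"dp":[-0.7,-0.8,0],"yaw":0},{"claw":4.5,"dp":[0,0,0],"yaw":0},{"claw":4.5,"dp":[0,0,0],"yaw":0}]'
```

```text
t: 12.02
position: [0.4733, 0.0264, 0.1501]
tcp_rot: [-3.138, -0.001, -1.571]
ft_force: [0.6, 0.4, -2.0]
finger_gap: 0.0605
t: 12.65
position: [0.6228, 0.1881, 0.1459]
tcp_rot: [3.139, -0.0, -1.57]
ft_force: [-0.5, -0.9, -1.8]
finger_gap: 0.0601
t: 13.15
position: [0.6396, 0.2125, 0.1481]
tcp_rot: [3.14, -0.001, -1.572]
ft_force: [0.2, -0.8, -0.6]
finger_gap: 0.06
```

Run:
```python
from bench import viewer
from h import *
for n in ("wrist","scene"):
    i=info(viewer.camera_info(n));p,d=viewer.camera(n);cv2.imwrite(f"pics/e_{n}.png",p);W=world(p,d,i)
    k,L,S,C=cv2.connectedComponentsWithStats(col(p,'b'))
    for j in range(1,k):
        if S[j,4]>250:
            P=W[(L==j)&(d>0)];zt=np.percentile(P[:,2],95);
            ct=max(cv2.findContours((L==j).astype(np.uint8),0,1)[0],key=len)[:,0]
            (q,r)=cv2.minEnclosingCircle(plane(ct,i,zt-.001)[:,:2].astype(np.float32))
            print(n,S[j],zt.round(3),np.round(q+(r,),4))
```

```text
wrist [  217   158   127   144 11078] 0.165 [0.6595 0.2115 0.0398]
wrist [ 489  194   71   72 3371] 0.01 [ 0.6148 -0.0283  0.0375]
scene [  16  130  131   36 1092] 0.074 [ 0.627  -0.5625  0.1515]
scene [ 338  228   41   54 1790] 0.165 [0.6611 0.2198 0.0541]
scene [231 233  39  27 658] 0.011 [ 0.6164 -0.0282  0.0384]
scene [ 323  296   57   47 1119] 0.008 [0.6416 0.214  0.0464]
```

View pics/e_scene.png

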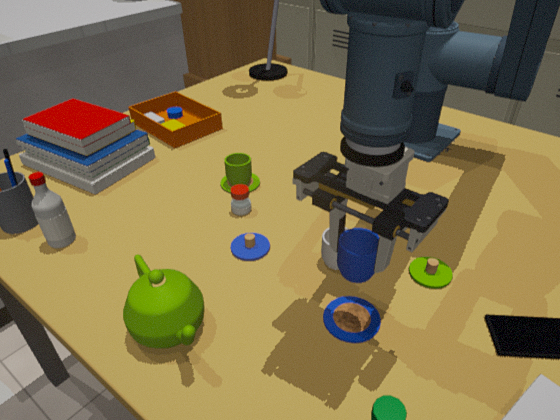

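The scene shows the blue cup upright in the jaws at (357,255), above its coaster at (352,318).

```bash
python3 -m pendant '[{"claw":4.5,"dp":[-0.1,0,2.5],"yaw":0},{"claw":4.5,"dp":[0,0,3],"yaw":0},{"claw":4.5,"dp":[0,0,2.5],"yaw":0},{"claw":4.5,"dp":[0,0,1.2],"yaw":0},{"claw":4.5,"dp":[0,0,0],"yaw":0}]';python3 -m pendant '[{"claw":4.5,"dp":[0,0,0],"yaw":0},{"claw":4.5,"dp":[0,0,0],"yaw":0}]'
```

```text
t: 13.88
position: [0.6397, 0.2141, 0.0562]
tcp_rot: [3.14, -0.0, -1.571]
ft_force: [0.9, 0.8, -0.9]
finger_gap: 0.0601
t: 14.12
position: [0.6409, 0.2146, 0.058]
tcp_rot: [-3.139, 0.0, -1.571]
ft_force: [0.6, 0.0, -1.6]
finger_gap: 0.0604
```

```bash
python3 -m pendant '[{"claw":4.5,"dp":[0,0,0.3],"yaw":0},{"claw":4.5,"dp":[0,0,0],"yaw":0},{"claw":4.5,"dp":[0,0,0.2],"yaw":0},{"claw":4.5,"dp":[0,0,0],"yaw":0},{"claw":4.5,"dp":[0,0,0],"yaw":0}]';python3 -m pendant '[{"claw":4.5,"dp":[0,0,0.1],"yaw":0},{"claw":4.5,"dp":[0,0,0],"yaw":0},{"claw":4.5,"dp":[0,0,0],"yaw":0}]'
```

```text
t: 14.75
position: [0.6401, 0.2145, 0.0516]
tcp_rot: [3.142, 0.0, -1.571]
ft_force: [-0.0, 0.4, -0.7]
finger_gap: 0.0605
t: 15.12
position: [0.6401, 0.2145, 0.0506]
tcp_rot: [3.142, -0.0, -1.571]
ft_force: [0.4, 0.5, -1.5]
finger_gap: 0.0601
```

```bash
python3 -m pendant '[{"claw":4.5,"dp":[0,0,0.1],"yaw":0},{"claw":4.5,"dp":[0,0,0],"yaw":0},{"claw":4.5,"dp":[0,0,0],"yaw":0}]'
```

```text
t: 15.5
position: [0.6402, 0.2145, 0.0502]
tcp_rot: [-3.141, 0.0, -1.571]
ft_force: [-0.9, 0.2, 4.6]
finger_gap: 0.0603
```

```bash
python3 -m pendant '[{"claw":6.3,"dp":[0,0,0],"yaw":0},{"claw":8,"dp":[0,0,0],"yaw":0},{"claw":9.3,"dp":[0,0,0],"yaw":0},{"claw":9.3,"dp":[0,0,0],"yaw":0}]';python3 -m pendant '[{"claw":9.3,"dp":[0,0,-1],"yaw":0},{"claw":9.3,"dp":[0,0,-3],"yaw":0},{"claw":9.3,"dp":[0,0,-4],"yaw":0},{"claw":9.3,"dp":[0,0,-1],"yaw":0},{"claw":9.3,"dp":[0,0,0],"yaw":0}]';python3 -m pendant '[{"claw":7,"dp":[-1.3,3.5,0],"yaw":0},{"claw":6,"dp":[-2,5,0],"yaw":0},{"claw":5,"dp":[-2,5,0],"yaw":0},{"claw":4.5,"dp":[0,4,0],"yaw":0},{"claw":4.5,"dp":[0,0,0],"yaw":0}]'
cat > look.py <<'E'
import sys
from bench import state, viewer
from h import *
tag=sys.argv[1]
for n in sys.argv[2:]:
    i=info(viewer.camera_info(n));p,d=viewer.camera(n);cv2.imwrite(f"pics/{tag}_{n}.png",p);W=world(p,d,i)
    for c in "gb":
        k,L,S,C=cv2.connectedComponentsWithStats(col(p,c))
        for j in range(1,k):
            if S[j,4]>250:
                P=W[(L==j)&(d>0)];zt=np.percentile(P[:,2],95)
                T=(W[...,2]>zt-.008)&(W[...,2]<zt+.005)&(L==j)&(d>0)
                ct=max(cv2.findContours(T.astype(np.uint8),0,1)[0],key=len)[:,0]
                (q,r)=cv2.minEnclosingCircle(plane(ct,i,zt-.001)[:,:2].astype(np.float32))
                print(n,c,S[j],zt.round(3),np.round(q+(r,),4))
print(state()["position"].round(4))
E
python3 look.py f wrist top
```

```text
t: 16.0
position: [0.6401, 0.2145, 0.0495]
tcp_rot: [3.141, 0.0, -1.571]
ft_force: [0.2, -0.6, 0.5]
finger_gap: 0.0884
t: 16.62
position: [0.6404, 0.2146, 0.1405]
tcp_rot: [-3.14, 0.0, -1.571]
ft_force: [-0.5, 0.7, 0.1]
finger_gap: 0.093
t: 17.25
position: [0.4608, 0.2674, 0.1379]
tcp_rot: [3.136, -0.002, -1.569]
ft_force: [0.6, -0.9, -0.4]
finger_gap: 0.048
wrist g [ 238  163   82   80 4538] 0.01 [0.4648 0.2685 0.0374]
wrist b [ 292    0  111   49 3370] 0.053 [0.6132 0.2156 0.0172]
top g [ 219   34  103   60 3192] 0.102 [ 0.828  -0.003   0.0322]
top g [ 346  235   50   48 1332] 0.066 [ 0.465  -0.2003  0.0303]
top b [  60    0  108   20 1751] -0.265 [1.1728 0.4432 0.1408]
top b [ 497  130   63  100 1862] 0.074 [ 0.6142 -0.4998  0.1064]
top b [ 136  138   47   47 1521] 0.065 [0.6385 0.2125 0.0304]
top b [264 161  38  37 992] 0.01 [ 0.6126 -0.03    0.0374]
[0.4648 0.2675 0.1388]
```

View pics/f_wrist.png

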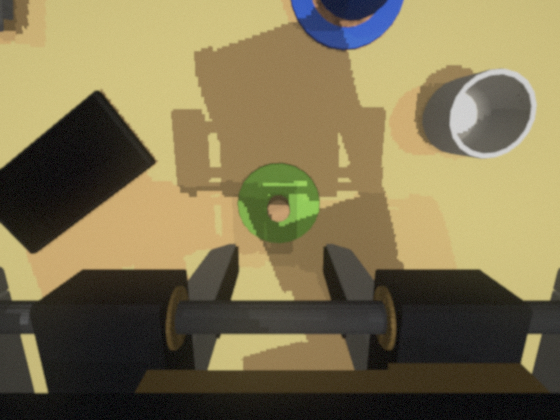

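View pics/f_top.png

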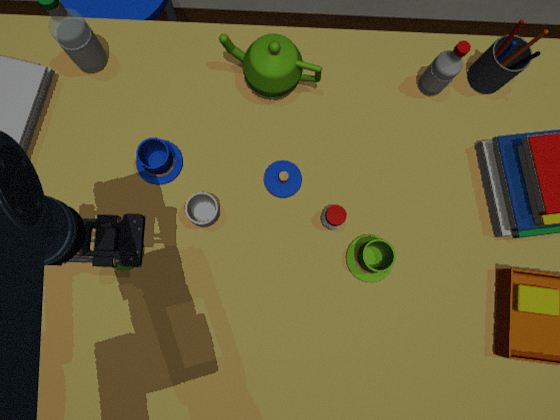

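The top view shows both cups on their coasters at (155,155) and (375,255), within about 2 mm of centre. The wrist view has the green lid's knob at (278,209), centred between the jaws.

```bash
python3 -m pendant '[{"claw":4.5,"dp":[0,0,3],"yaw":0},{"claw":4.5,"dp":[0,0,3],"yaw":0},{"claw":4.5,"dp":[0,0,2],"yaw":0},{"claw":4.5,"dp":[0,0,1],"yaw":0},{"claw":4.5,"dp":[0,0,0.5],"yaw":0}]';python3 -m pendant '[{"claw":4.5,"dp":[0,0,0.3],"yaw":0},{"claw":4.5,"dp":[0,0,0],"yaw":0},{"claw":4.5,"dp":[0,0,0],"yaw":0}]'
```

```text
t: 17.98
position: [0.4658, 0.2673, 0.044]
tcp_rot: [3.141, -0.0, -1.571]
ft_force: [0.2, 0.7, 0.2]
finger_gap: 0.0447
t: 18.35
position: [0.4655, 0.2677, 0.0422]
tcp_rot: [-3.141, 0.0, -1.571]
ft_force: [-0.5, -0.6, -0.5]
finger_gap: 0.0451
```

```bash
python3 -m pendant '[{"claw":4.5,"dp":[0,0,0.7],"yaw":0},{"claw":4.5,"dp":[0,0,0.4],"yaw":0},{"claw":4.5,"dp":[0,0,0],"yaw":0},{"claw":4.5,"dp":[0,0,0],"yaw":0}]'
```

```text
t: 18.85
position: [0.4651, 0.2675, 0.0306]
tcp_rot: [3.141, -0.0, -1.571]
ft_force: [0.5, -0.7, 0.4]
finger_gap: 0.0451
```

```bash
python3 -m pendant '[{"claw":3,"dp":[0,0,0],"yaw":0},{"claw":2,"dp":[0,0,0],"yaw":0},{"claw":1,"dp":[0,0,0],"yaw":0},{"claw":1,"dp":[0,0,0],"yaw":0},{"claw":1,"dp":[0,0,0],"yaw":0}]'; python3 -m pendant '[{"claw":1,"dp":[0,0,-1],"yaw":0},{"claw":1,"dp":[0,0,-3],"yaw":0},{"claw":1,"dp":[0,0,-4],"yaw":0},{"claw":1,"dp":[0,0,-3],"yaw":0},{"claw":1,"dp":[0,0,0],"yaw":0}]'
```

```text
t: 19.48
position: [0.4652, 0.2676, 0.0308]
tcp_rot: [-3.141, 0.0, -1.571]
ft_force: [-0.5, 0.1, 0.8]
finger_gap: 0.0194
t: 20.1
position: [0.4668, 0.2681, 0.1436]
tcp_rot: [-3.136, 0.002, -1.571]
ft_force: [0.2, -1.2, -0.3]
finger_gap: 0.0196
```

```bash
python3 -m pendant '[{"claw":1,"dp":[2,0,0],"yaw":0},{"claw":1,"dp":[4,0,0],"yaw":0},{"claw":1,"dp":[5,0,0],"yaw":0},{"claw":1,"dp":[5,0,0],"yaw":0},{"claw":1,"dp":[5,0,0],"yaw":0}]'; python3 -m pendant '[{"claw":1,"dp":[5,0,0],"yaw":0},{"claw":1,"dp":[5,0,0],"yaw":0},{"claw":1,"dp":[5,0,0],"yaw":0},{"claw":1,"dp":[5,0,0],"yaw":0},{"claw":1,"dp":[4,0,0],"yaw":0}]';python3 -m pendant '[{"claw":1,"dp":[1.8,0,0],"yaw":0},{"claw":1,"dp":[0,0,0],"yaw":0},{"claw":1,"dp":[0,0,0],"yaw":0},{"claw":1,"dp":[0,0,0],"yaw":0}]'
python3 look.py g wrist scene
```

```text
t: 20.72
position: [0.4633, 0.0552, 0.1391]
tcp_rot: [3.138, -0.0, -1.571]
ft_force: [0.2, 0.2, -0.4]
finger_gap: 0.0191
t: 21.35
position: [0.463, -0.1847, 0.139]
tcp_rot: [3.139, 0.001, -1.572]
ft_force: [0.8, 1.1, -0.3]
finger_gap: 0.0189
t: 21.85
position: [0.465, -0.199, 0.1405]
tcp_rot: [3.141, 0.001, -1.569]
ft_force: [1.1, -0.7, -0.3]
finger_gap: 0.0191
wrist g [ 218  160  126  110 8418] 0.12 [ 0.4657 -0.1996  0.0373]
wrist g [261 277  41  25 684] 0.221 [ 0.4945 -0.2001  0.005 ]
wrist b [  23    0   97   79 5141] 0.01 [ 0.6131 -0.0313  0.0381]
scene g [220 132  34  17 349] 0.12 [ 0.4683 -0.1949  0.0399]
scene g [221 153  39  40 885] 0.067 [ 0.4703 -0.1987  0.0358]
scene g [ 123  255   80   93 5145] 0.103 [0.8361 0.0048 0.0309]
scene b [  16  130  131   36 1093] 0.074 [ 0.6261 -0.5619  0.1504]
scene b [231 233  39  27 670] 0.01 [ 0.6163 -0.0281  0.0384]
scene b [ 324  278   56   65 2458] 0.067 [0.6418 0.2155 0.0333]
[ 0.4652 -0.1994  0.1408]
```

View pics/g_wrist.png

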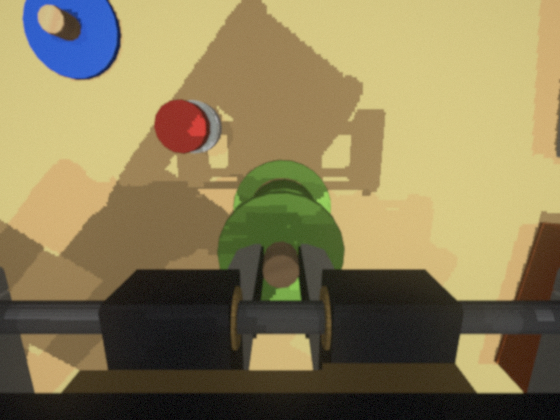

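View pics/g_scene.png

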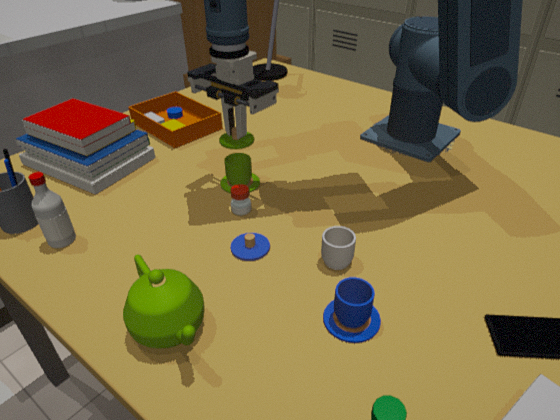

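The lid is level in the jaws in both views: wrist (281,235) and scene (237,140), directly over the green cup. Lowering.

```bash
python3 -m pendant '[{"claw":1,"dp":[0.1,0,1.5],"yaw":0},{"claw":1,"dp":[0,0,1.5],"yaw":0},{"claw":1,"dp":[0,0,0.6],"yaw":0},{"claw":1,"dp":[0,0,0],"yaw":0},{"claw":1,"dp":[0,0,0],"yaw":0}]';python3 -m pendant '[{"claw":1,"dp":[0,0,0.3],"yaw":0},{"claw":1,"dp":[0,0,0],"yaw":0},{"claw":1,"dp":[0,0,0],"yaw":0}]'
```

```text
t: 22.58
position: [0.4653, -0.2017, 0.1048]
tcp_rot: [-3.141, -0.0, -1.571]
ft_force: [-0.2, -0.5, -0.5]
finger_gap: 0.0195
t: 22.95
position: [0.4651, -0.2016, 0.1018]
tcp_rot: [-3.141, -0.0, -1.571]
ft_force: [-0.0, 0.1, -0.9]
finger_gap: 0.0194
```

```bash
python3 -m pendant '[{"claw":1,"dp":[-0.1,0,0.3],"yaw":0},{"claw":1,"dp":[0,0,0],"yaw":0},{"claw":1,"dp":[0,0,0.1],"yaw":0},{"claw":1,"dp":[0,0,0],"yaw":0},{"claw":1,"dp":[0,0,0],"yaw":0}]';python3 -m pendant '[{"claw":1,"dp":[0,0,0.1],"yaw":0},{"claw":1,"dp":[0,0,0],"yaw":0},{"claw":1,"dp":[0,0,0],"yaw":0}]'
```

```text
t: 23.58
position: [0.4651, -0.2005, 0.0977]
tcp_rot: [3.142, 0.0, -1.571]
ft_force: [-0.7, -0.3, -2.1]
finger_gap: 0.019
t: 23.95
position: [0.4652, -0.2006, 0.0967]
tcp_rot: [-3.141, -0.0, -1.571]
ft_force: [-0.2, -0.3, 0.2]
finger_gap: 0.0189
```

```bash
python3 -m pendant '[{"claw":1,"dp":[0,0,0.1],"yaw":0},{"claw":1,"dp":[0,0,0],"yaw":0},{"claw":1,"dp":[0,0,0],"yaw":0}]'
```

```text
t: 24.32
position: [0.4653, -0.2006, 0.0967]
tcp_rot: [-3.141, -0.001, -1.571]
ft_force: [-1.6, 1.5, 8.2]
finger_gap: 0.0193
```

Contact (+8 N). Releasing the green lid, then lifting.

```bash
python3 -m pendant '[{"claw":2.2,"dp":[0,0,0],"yaw":0},{"claw":3.5,"dp":[0,0,0],"yaw":0},{"claw":4.5,"dp":[0,0,0],"yaw":0},{"claw":4.5,"dp":[0,0,0],"yaw":0}]';python3 -m pendant '[{"claw":4.5,"dp":[0,0,-1],"yaw":0},{"claw":4.5,"dp":[0,0,-2.5],"yaw":0},{"claw":4.5,"dp":[0,0,-2],"yaw":0},{"claw":4.5,"dp":[0,0,0],"yaw":0}]'; python3 -m pendant '[{"claw":4.5,"dp":[-3,-3,0],"yaw":0},{"claw":4.5,"dp":[-5,-4,0],"yaw":0},{"claw":4.5,"dp":[-5,-4,0],"yaw":0},{"claw":4.5,"dp":[-4.1,-4,0],"yaw":0},{"claw":4.5,"dp":[0,0,0],"yaw":0}]'; python3 look.py i wrist top scene
```

```text
t: 24.82
position: [0.465, -0.2004, 0.0955]
tcp_rot: [3.141, 0.0, -1.571]
ft_force: [0.1, -0.3, -1.3]
finger_gap: 0.0439
t: 25.32
position: [0.4662, -0.2013, 0.1526]
tcp_rot: [-3.138, -0.003, -1.571]
ft_force: [-1.0, 0.6, -0.9]
finger_gap: 0.045
t: 25.95
position: [0.6147, -0.0286, 0.1493]
tcp_rot: [3.141, 0.001, -1.566]
ft_force: [-0.7, -0.0, 0.3]
finger_gap: 0.0451
wrist g [218   0  60   8 320] 0.047 [ 0.7736 -0.0028  0.016 ]
wrist b [   0  128   72   96 4820] 0.059 [0.6381 0.1903 0.0225]
wrist b [ 243  168   77   74 3944] 0.01 [ 0.6147 -0.0296  0.0368]
top g [378 238  24  43 468] 0.076 [ 0.4612 -0.2105  0.0353]
top b [  60    0  108   20 1792] -0.266 [1.1731 0.4434 0.1409]
top b [ 497  130   63  101 1880] 0.074 [ 0.614  -0.4992  0.1068]
top b [ 136  138   47   46 1560] 0.065 [0.6381 0.2128 0.0303]Traceback (most recent call last):
  File "look.py", line 13, in <module>
    ct=max(cv2.findContours(T.astype(np.uint8),0,1)[0],key=len)[:,0]
       ~~~^^^^^^^^^^^^^^^^^^^^^^^^^^^^^^^^^^^^^^^^^^^^^^^^^^^^^
ValueError: max() iterable argument is empty
```

View pics/i_wrist.png

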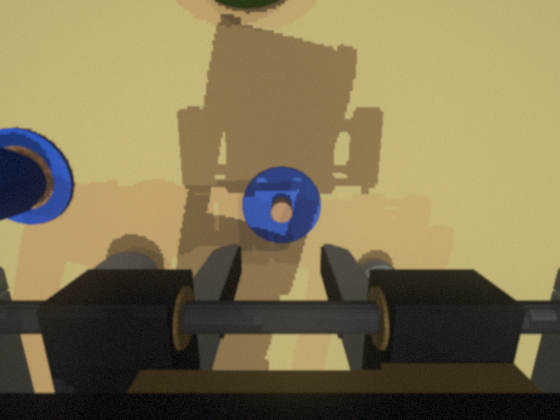

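The wrist view shows the blue lid at (282,205), with its knob centred at (282,210). Descending.

```bash
sed -i 's/if S\[j,4\]>250:/if S[j,4]>250 and S[j,4]<5000:/; s/                ct=max/                if T.sum()<50: continue\n                ct=max/' look.py
python3 -m pendant '[{"claw":4.5,"dp":[0.1,0,3],"yaw":0},{"claw":4.5,"dp":[0,0,3.5],"yaw":0},{"claw":4.5,"dp":[0,0,2.5],"yaw":0},{"claw":4.5,"dp":[0,0,1],"yaw":0},{"claw":4.5,"dp":[0,0,0],"yaw":0}]';python3 -m pendant '[{"claw":4.5,"dp":[0,0,0],"yaw":0},{"claw":4.5,"dp":[0,0,0],"yaw":0}]'
```

```text
t: 26.68
position: [0.6124, -0.0338, 0.0503]
tcp_rot: [3.14, 0.0, -1.572]
ft_force: [0.5, 0.5, 0.0]
finger_gap: 0.0449
t: 26.92
position: [0.6139, -0.0332, 0.0519]
tcp_rot: [-3.14, -0.001, -1.571]
ft_force: [-0.0, -0.1, -0.6]
finger_gap: 0.0447
```

```bash
python3 -m pendant '[{"claw":4.5,"dp":[-0.35,0,0],"yaw":0},{"claw":4.5,"dp":[0,-0.1,1],"yaw":0},{"claw":4.5,"dp":[0,0,0.7],"yaw":0},{"claw":4.5,"dp":[0,0,0.3],"yaw":0},{"claw":4.5,"dp":[0,0,0],"yaw":0}]';python3 -m pendant '[{"claw":4.5,"dp":[0,0,0],"yaw":0},{"claw":4.5,"dp":[0,0,0],"yaw":0}]'
```

```text
t: 27.55
position: [0.6139, -0.0294, 0.0301]
tcp_rot: [3.141, 0.0, -1.571]
ft_force: [0.2, 0.7, 0.1]
finger_gap: 0.045
t: 27.8
position: [0.6144, -0.0295, 0.0309]
tcp_rot: [-3.141, -0.0, -1.571]
ft_force: [-0.3, -0.3, -0.6]
finger_gap: 0.0452
```

```bash
python3 -m pendant '[{"claw":3,"dp":[0,0,0],"yaw":0},{"claw":2,"dp":[0,0,0],"yaw":0},{"claw":1,"dp":[0,0,0],"yaw":0},{"claw":1,"dp":[0,0,0],"yaw":0},{"claw":1,"dp":[0,0,0],"yaw":0}]'; python3 -m pendant '[{"claw":1,"dp":[0,0,-1],"yaw":0},{"claw":1,"dp":[0,0,-3],"yaw":0},{"claw":1,"dp":[0,0,-4],"yaw":0},{"claw":1,"dp":[0,0,-3],"yaw":0},{"claw":1,"dp":[0,0,0],"yaw":0}]'; python3 -m pendant '[{"claw":1,"dp":[-3,-0.5,0],"yaw":0},{"claw":1,"dp":[-5,-1,0],"yaw":0},{"claw":1,"dp":[-6,-0.5,0],"yaw":0},{"claw":1,"dp":[-5,-0.5,0],"yaw":0},{"claw":1,"dp":[-3.5,0,0],"yaw":0}]'; python3 -m pendant '[{"claw":1,"dp":[-1.5,0,0],"yaw":0},{"claw":1,"dp":[0,0,0],"yaw":0},{"claw":1,"dp":[0,0,0],"yaw":0},{"claw":1,"dp":[0,0,0],"yaw":0}]'; python3 look.py j wrist scene
```

```text
t: 28.42
position: [0.6142, -0.0294, 0.0307]
tcp_rot: [-3.142, -0.0, -1.571]
ft_force: [0.5, -1.1, 0.0]
finger_gap: 0.0194
t: 29.05
position: [0.6161, -0.0298, 0.1441]
tcp_rot: [-3.135, -0.001, -1.571]
ft_force: [-0.2, -0.1, -1.8]
finger_gap: 0.0191
t: 29.68
position: [0.6383, 0.198, 0.1389]
tcp_rot: [3.139, -0.0, -1.569]
ft_force: [-0.0, -0.6, -1.7]
finger_gap: 0.0196
t: 30.18
position: [0.6394, 0.209, 0.1406]
tcp_rot: [3.141, -0.0, -1.573]
ft_force: [-0.2, 0.1, -0.8]
finger_gap: 0.0192
wrist g [ 501    0   59   40 1747] 0.059 [0.7834 0.036  0.0149]
scene g [ 221  148   39   45 1013] 0.076 [ 0.4684 -0.1964  0.0426]
scene b [  16  130  131   36 1082] 0.074 [ 0.6262 -0.5617  0.1504]
scene b [ 323  252   58   91 3287] 0.12 [0.6436 0.21   0.0391]
[0.6395 0.2094 0.1408]
```

View pics/j_scene.png

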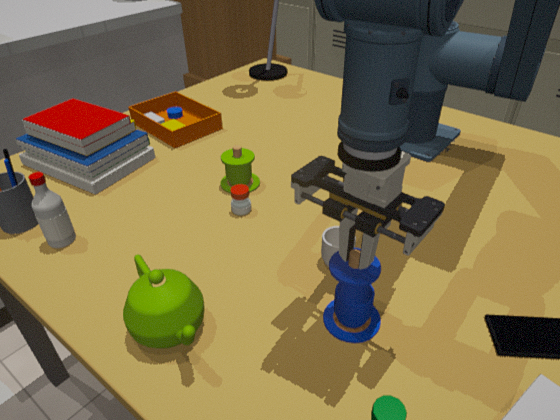

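View pics/j_wrist.png

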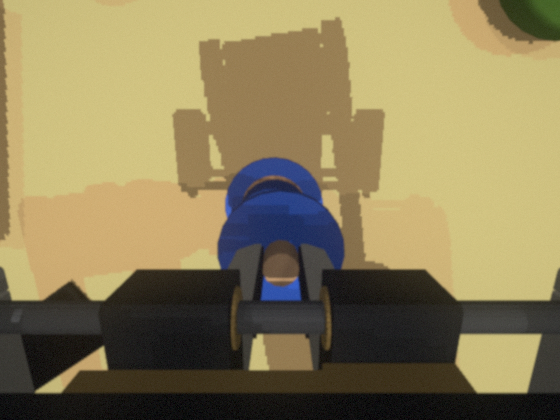

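The green lid lies flat on its cup at (238,158). The blue lid is level over the blue cup but about 5 mm short in y. I'll correct that and lower.

```bash
python3 -m pendant '[{"claw":1,"dp":[-0.4,0,0],"yaw":0},{"claw":1,"dp":[0,0,1.5],"yaw":0},{"claw":1,"dp":[0,0,1.5],"yaw":0},{"claw":1,"dp":[0,0,0.6],"yaw":0},{"claw":1,"dp":[0,0,0],"yaw":0}]';python3 -m pendant '[{"claw":1,"dp":[0,0,0],"yaw":0},{"claw":1,"dp":[0,0,0],"yaw":0}]'
```

```text
t: 30.9
position: [0.6386, 0.2145, 0.1034]
tcp_rot: [3.139, -0.0, -1.571]
ft_force: [0.1, -0.7, -0.6]
finger_gap: 0.0195
t: 31.15
position: [0.6396, 0.2147, 0.1053]
tcp_rot: [-3.14, 0.0, -1.571]
ft_force: [-1.1, 0.2, -0.1]
finger_gap: 0.0195
```

```bash
python3 -m pendant '[{"claw":1,"dp":[0,0,0.3],"yaw":0},{"claw":1,"dp":[0,0,0.2],"yaw":0},{"claw":1,"dp":[0,0,0.1],"yaw":0},{"claw":1,"dp":[0,0,0],"yaw":0},{"claw":1,"dp":[0,0,0],"yaw":0}]';python3 -m pendant '[{"claw":1,"dp":[0,0,0.1],"yaw":0},{"claw":1,"dp":[0,0,0],"yaw":0},{"claw":1,"dp":[0,0,0],"yaw":0}]'
```

```text
t: 31.78
position: [0.6392, 0.2146, 0.0987]
tcp_rot: [-3.142, 0.0, -1.571]
ft_force: [-1.2, 0.1, -1.1]
finger_gap: 0.019
t: 32.15
position: [0.6392, 0.2146, 0.0977]
tcp_rot: [3.142, -0.0, -1.571]
ft_force: [-0.0, -0.3, -1.0]
finger_gap: 0.0191
```

```bash
python3 -m pendant '[{"claw":1,"dp":[0,0,0.1],"yaw":0},{"claw":1,"dp":[0,0,0],"yaw":0},{"claw":1,"dp":[0,0,0],"yaw":0}]';python3 -m pendant '[{"claw":1,"dp":[0,0,0.05],"yaw":0},{"claw":1,"dp":[0,0,0],"yaw":0},{"claw":1,"dp":[0,0,0],"yaw":0}]'
```

```text
t: 32.52
position: [0.6393, 0.2146, 0.0967]
tcp_rot: [-3.141, 0.0, -1.571]
ft_force: [0.7, 0.2, 1.1]
finger_gap: 0.0191
t: 32.9
position: [0.6394, 0.2146, 0.0967]
tcp_rot: [-3.141, 0.0, -1.571]
ft_force: [-1.0, -0.1, 4.4]
finger_gap: 0.0193
```

Contact. Releasing, lifting, and backing off to look.

```bash
python3 -m pendant '[{"claw":2.2,"dp":[0,0,0],"yaw":0},{"claw":3.5,"dp":[0,0,0],"yaw":0},{"claw":4.5,"dp":[0,0,0],"yaw":0},{"claw":4.5,"dp":[0,0,0],"yaw":0}]';python3 -m pendant '[{"claw":4.5,"dp":[0,0,-1],"yaw":0},{"claw":4.5,"dp":[0,0,-3],"yaw":0},{"claw":4.5,"dp":[0,0,-4],"yaw":0},{"claw":4.5,"dp":[0,0,-4],"yaw":0},{"claw":4.5,"dp":[0,0,0],"yaw":0}]';python3 -m pendant '[{"claw":4.5,"dp":[-3,3,0],"yaw":0},{"claw":4.5,"dp":[-3,5,0],"yaw":0},{"claw":4.5,"dp":[-3,5,0],"yaw":0},{"claw":4.5,"dp":[-3,5,0],"yaw":0},{"claw":4.5,"dp":[-2,2,0],"yaw":0}]';python3 -m pendant '[{"claw":4.5,"dp":[0,0,0],"yaw":0},{"claw":4.5,"dp":[0,0,0],"yaw":0}]';python3 look.py k top scene
python3 - <<'E'
from h import *
a=cv2.imread("pics/k_top.png")
i=info(np.load("pics/a_top.npz"));b=np.load("pics/a_top.npz")["p"]
h=cv2.absdiff(a,b).max(2)
for n,(u,v) in dict(white=(202,210),jar=(336,215)).items(): print(n,h[v-20:v+20,u-20:u+20].mean(), np.percentile(h[v-20:v+20,u-20:u+20],95))
E
```

```text
t: 33.4
position: [0.6391, 0.2146, 0.0959]
tcp_rot: [3.141, -0.0, -1.571]
ft_force: [0.2, 0.3, -0.4]
finger_gap: 0.0437
t: 34.02
position: [0.6414, 0.2151, 0.2216]
tcp_rot: [-3.133, 0.001, -1.571]
ft_force: [0.2, 0.2, -0.9]
finger_gap: 0.0451
t: 34.65
position: [0.4358, 0.3555, 0.2157]
tcp_rot: [3.14, -0.0, -1.569]
ft_force: [0.3, -0.2, 0.1]
finger_gap: 0.0448
t: 34.9
position: [0.4396, 0.3542, 0.2158]
tcp_rot: [3.142, -0.001, -1.571]
ft_force: [-0.5, -0.4, -0.3]
finger_gap: 0.045
top g [ 219   34  103   59 3159] 0.102 [ 0.8272 -0.002   0.032 ]
top g [ 346  234   56   49 1836] 0.076 [ 0.4643 -0.1999  0.0378]
top b [  60    0  106   20 1725] -0.265 [1.1741 0.4432 0.1407]
top b [ 497  130   63  101 1848] 0.074 [ 0.6142 -0.4998  0.1064]
top b [ 131  132   52   53 1716] 0.075 [0.638  0.2126 0.0376]
scene g [ 221  148   39   45 1007] 0.076 [ 0.4682 -0.1966  0.0424]
scene b [  16  130  131   36 1095] 0.074 [ 0.6262 -0.5617  0.1504]
scene b [ 324  270   56   73 2747] 0.076 [0.6419 0.2146 0.04  ]
[0.4401 0.3538 0.2158]
white 3.999375 8.0
jar 4.61625 10.0
```

View pics/k_top.png

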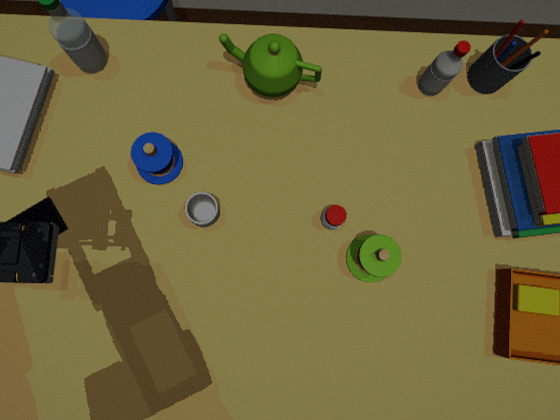

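View pics/k_scene.png

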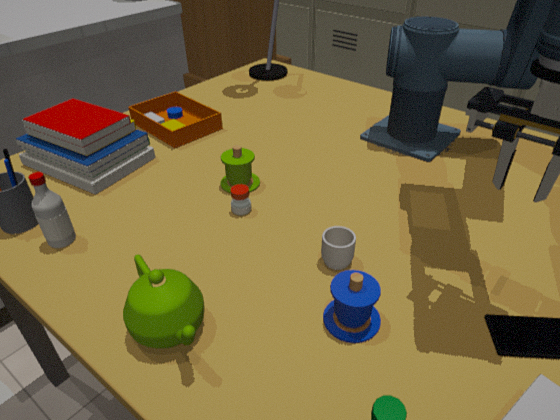

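Both lids lie flat and centred: blue at (152,153) and green at (379,256) in the top view. The white cup and jar are unchanged.

```bash
python3 -c "from bench import job;print(job.close_job())"
```

```text
the job is handed in; nothing more can be done
None
```

I stood the green and blue cups on the coasters of their own colours, and only then covered each with its own lid. Each piece was lowered to a light contact (about 4–8 N) before I released it. The job was handed in after about 35 s of robot time, and it reports no verdict.

- **Cups and lids:** in the last top-camera picture each lid sits within about 1 mm of its cup's axis. With all the measurements together, each cup is within about 2–3 mm of its coaster's centre. The lid tops are at about 75 mm, as they should be when seated on the rims.
- **White cup and jar:** comparing the first and last top pictures showed no change at either one.
- **Gripper:** it is clear, about 0.2 m above the desk and away from everything.
- **Disagreements:** the top and scene cameras differ by 2–4 mm. The scene camera's circle fits were rougher because the cup and the coaster below it share a colour, so I relied on the top and wrist cameras there. One scene measurement also crashed partway through; I fixed the script and repeated it. No check failed at the end.

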